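# Clear the fence stop and set the lamp bracket mount

## Task

On the sloping lamp jig, the orange fence stop in the T-slot keeps the graduated mount from swinging round: slide the stop along the slot and out through its open end, lift it away and stand it upright on its foot in the blue tray, setting it down rather than dropping it. Then turn the mount by its black grip bar until its scale reads 80 degrees (the long blue mark) at the red index line, and let go. Leave the bottles, lamps, battery and screwdriver where they are.

Things in the scene. Friction and masses are not known exactly. Their poses are not given: they have to be found in the camera images.
- jig: Fixed grey jig; its face slopes 27 deg, rising away from the robot along the jig's +x. Footprint 170 x 220 mm, about 0.11 m high at the back. Origin on the table below the face; axes level: +x uphill, y along the slot, z up. In them the face normal is (-0.454, 0, 0.891) and uphill along the face (0.891, 0, 0.454). A rotary mount sits uphill of the slot.
- slot_end (a point): Open end of the T-slot (towards the jig's -y), on its centre line, level with the top of the aluminium rail (38 mm wide, 24 mm high, 220 mm long, running level along the jig's y). Slot mouth 14 mm wide through 6 mm lips; cavity 28 mm wide, 12 mm high. Beyond the end there is only the table, well below, so the stop must be held there. Axes as the jig's.
- slot_closed (a point): The other end of the slot, closed by a black cap; centre line, top of the rail.
- stop: Orange fence stop, 0.15-0.3 kg. Along its own z: steel T-foot 22 x 60 mm (x, y) up to 7 mm; neck 10 x 60 to 16; flange 34 x 90 to 22, resting on the rail; upright fin 16 mm thick (x), 90 long (y) to 62: grip it across the 16. Origin: centre of the foot's underside. In the slot z is the face normal, y along the slot, 2 mm play. The foot is free once the origin is 30 mm past slot_end.
- dial (a joint): Scale reading of the mount in rad (80 deg = 1.396), growing counter-clockwise seen looking down on the face (right-handed about its normal); 0 to 120 deg, starts at 5 to 30. Friction 0.08 N m, stays where left. White disc 96 mm across, marks every 10 deg, long at 0 (red), 40 (black), 80 (blue), 120 (black). The stop blocks its yellow arm on the way to 80.
- dial_grip (a point): Grip point on the turning axis, inside the black grip bar (60 mm long, 12 thick, 30 high above the yellow arm), 6 mm below its top. Site z = face normal; turns with the mount. Bar lies along point (-0.866, -0.5, 0), its thickness along (-0.5, 0.866, 0), which is also where the 106 mm yellow arm points. At reading 60 the bar is parallel to the slot and the arm points straight downhill.
- index (a point): Tip of the fixed red index line, at the uphill edge of the white disc.
- tray: Fixed open blue tray 140 x 160 mm (x by y), 30 mm high, 4 mm walls and floor. Origin: centre of its underside; its inner floor is 4 mm above. It stands to the left or right of the jig; a yellow bin with lamp shells stands on the other side.
- lamp_a: Yellow lamp shell with white dome, 110 mm across, 56 mm high. Leave alone. Origin under its centre.
- lamp_b: A second one, behind the jig. Leave alone.
- water: Blue drinking bottle with red cap, 68 mm across, 190 mm high. Leave alone.
- spray: White spray bottle with red label, 38 mm across, 110 mm high. Leave alone.
- battery: Blue battery pack 38 x 68 x 19 mm lying in front of the jig. Leave alone.
- driver: Screwdriver, 180 mm, black handle, lying in front of the jig. Leave alone.
Mind the look-alikes: they are no part of the job. Leave any pink look-alike of the tray alone. Of the things shaped like the stop, the orange one is meant.

How it is judged:
By the outcome, as a careful person would: the job done as asked, in the order asked, and still so for the second after the job is handed in, with the robot touching nothing.
It also fails if it takes over 58 s, if anything falls off the work surface, if the arm or the gripper's body presses on something with over 40 N, if the wrist force passes 120 N, or if a joint passes its speed limit or range.

## Robot

A 6-joint arm with a two-finger parallel gripper is mounted at the origin on the work surface. World frame = base frame: x ahead of the robot, y to its left, z up, the work surface at z = 0. Lengths are in m, angles in degrees, forces in N, time in s.
With the tool pointing down it reaches from about 0.375 to 0.9 m from the base axis. Payload 3.1 kg.
Tool frame: the origin (TCP) lies on the centre line of the jaws, within the pads' length; the fingertips stand finger_overhang ahead of it and the grasp point (between the pads) lies 5 mm behind it (finger_overhang is the distance from the TCP to the fingertips, in m); z points along the fingers, y is the line along which they close (so a half turn about z gives the same grasp; the last joint's range is limited). The gripper opens to 87 mm and grips with 3 to 60 N. Pads are 19 mm wide; open, the fingers measure 117 mm over their backs; the gripper's body (75 mm by 190 mm) begins 51 mm behind the grasp point.
Start: joints at [62.195, 30.224, 82.088, -0, 67.689, -10.227], TCP at [0.189, 0.596, 0.237] pointing down, gripper open.
Joint ranges: [-176.69, 176.69], [-43.24, 126.21], [12.49, 139.97], [-82, 262], [0, 151.66], [-163.58, 163.58]. Speed limits (degrees/s): [159.86, 159.86, 180, 180, 180, 180].

## Interface

Orientations are given as a 3x3 rotation matrix whose columns are the frame's x, y, z axes.
In Python, from rig import read_state, capture, calibration, hand_in, finger_overhang gives the robot as it stands.
- The arm moves only by the tool send_rows, never from a script. Its argument "plan" is a list of rows, each a list of 5 numbers: the closure in counts, from 0 (fully open) to 255 (shut), then the shift along the tool's x, y, z in m, then the turn about the tool's z in rad. A call has 1 to 20 rows; each row shifts and turns the commanded pose from where the row before left it, along the tool's axes as they then stand; what a row does not reach is not made up. A row lasts 1/12 s, in which the tool goes at most 41.7 mm and 7.16 degrees, less where a joint would pass 70% of its speed; a pose out of reach is approached as far as the arm can. A call is refused whole if a number of a shift passes 0.0417 or a number of a turn 0.125, either way. A call with a gripper value outside its range is refused whole. The fingers move at their own pace and stop on an object; the grip force is fixed at half the most. Time passes only in rows, so rows that do not move let the fingers close. It gives the time, the measured TCP pose, the force, the opening and the grip force at its end, in the units of the state.
- read_state(): the state, without advancing time (a new reading comes with each control period).
- capture(name): name is "scene" or "side" or "wrist"; returns (picture, depth): 400x640x3 uint8, blue, green, red; 400x640 float32, m along the optical axis (not along the pixel's ray), 0 where there is no reading.
- calibration(name): a dict with "fx", "fy", "cx", "cy" (pixels), "dist_coeffs" ([k1, k2, p1, p2, k3] as OpenCV has them; the pictures are not rectified), "xyz" and "rotation" of the camera in the world. Camera axes: x right, y down, z forward; pixel columns grow to the right and rows downward; lengths in m; the calibration is good to about 2 mm. A picture is of the moment at which its call begins: read the wrist's pose just before it. calibration takes no time and is no camera call; for the wrist camera it gives the pose at the moment of the call.
- hand_in(): hands the job in; it is judged then, once.
The state is a dict: "time_s": time; "joint_positions": joint angles; "qvel": joint speeds; "tau": joint torques, N m; "position": TCP position; "tcp_rot": TCP orientation; "force": force on the tool from outside, world axes, zero at the start; "moment": the same for the moment, N m; "opening": opening from 0.0 (shut) to 1.0 (fully open); "grasp_force": force on a finger pad.
Only numpy, scipy, OpenCV 4.12 (cv2) and the standard library are available. Lean on these libraries where they do the work, as an engineer would, in place of code of your own. Each camera call takes 0.05 s, during which the arm holds its last target. There are 200 camera calls.

## Working session

There is one attempt and no reset: what is moved stays moved. The work goes in short steps, Python scripts to look and compute and a tool call to move; the robot and the scene stay as the last step left them, time stands still between calls to the robot, and variables do not carry over. Pictures are saved under pics/ and viewed, at most 10 in all, crops included, and the job is handed in when it is done.

Besides the shell and the picture viewer there is one more tool, called in YAML: its name, and indented under it one key for each argument. send_rows: Moves the arm, as the interface text tells. Its arguments: {"type":"object","properties":{"plan":{"type":"array","items":{"type":"array","items":{"type":"number"}}}},"required":["plan"]}

```bash
ls; mkdir -p pics; python3 - <<'E'
from rig import *
import cv2
print(finger_overhang if not callable(finger_overhang) else finger_overhang())
s=read_state();print(s)
for n in("scene","side"):
    p,d=capture(n);cv2.imwrite(f"pics/{n}0.png",p);import numpy as np;np.save(f"/tmp/{n}.npy",d);print(calibration(n))
E
```

```text
pics
0.014
{'time_s': 0.0, 'joint_positions': array([ 6.21931111e+01,  3.02790203e+01,  8.21553791e+01, -2.77412150e-03,
        6.76884371e+01, -1.02266147e+01]), 'qvel': array([ 0.02389418,  0.0569199 ,  0.00728009, -0.06927541, -0.01483283,
       -0.01666258]), 'tau': array([ 4.46179674e-04, -4.40027583e+01, -1.76594174e+01,  6.33835117e-02,
        5.81221946e-02, -1.61950893e-04]), 'position': array([0.18842532, 0.59519401, 0.2355766 ]), 'tcp_rot': array([[-9.53300116e-01,  3.02023121e-01, -9.60493623e-04],
       [ 3.02024461e-01,  9.53298248e-01, -1.91722752e-03],
       [ 3.36589848e-04, -2.11778578e-03, -9.99997701e-01]]), 'force': array([-0.06389588, -0.017161  ,  0.74786366]), 'moment': array([-0.03712477, -0.04851648,  0.00857425]), 'grasp_force': 0.0, 'opening': 0.9970899417199658}
{'fx': 492.0150778046782, 'fy': 492.0150778046782, 'cx': 314.145741204841, 'cy': 200.7709679851034, 'dist_coeffs': array([-0.01651181,  0.        ,  0.        ,  0.        ,  0.        ]), 'xyz': array([ 1.21861281, -0.51178574,  1.17159775]), 'rotation': array([[ 0.57980627,  0.63178439, -0.51446396],
       [ 0.81474746, -0.45219581,  0.36291255],
       [-0.00335596, -0.62957718, -0.7769307 ]])}
{'fx': 447.75413831397134, 'fy': 447.75413831397134, 'cx': 314.48321338935705, 'cy': 206.3868460644757, 'dist_coeffs': array([-0.04927301,  0.        ,  0.        ,  0.        ,  0.        ]), 'xyz': array([-0.33287595, -0.76731088,  0.78371179]), 'rotation': array([[ 0.67307227, -0.36559002,  0.64289786],
       [-0.739508  , -0.34453386,  0.57829434],
       [ 0.01008144, -0.86466199, -0.50225293]])}
```

View pics/scene0.png

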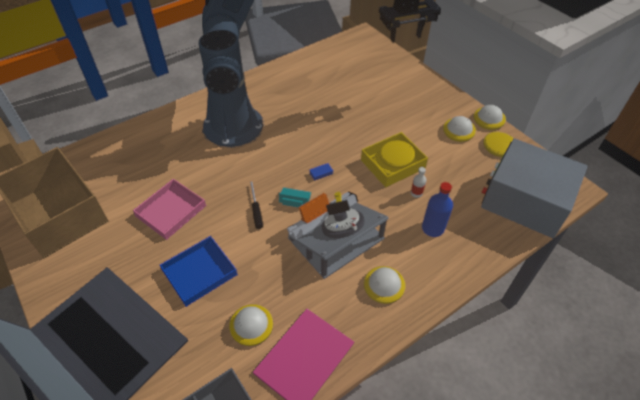

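View pics/side0.png

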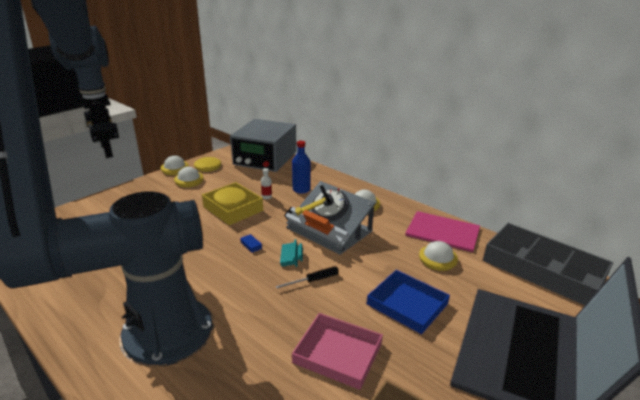

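Scene: the orange stop sits in the slot at (316,207), with a teal look-alike on the table at (295,197). The blue tray is at (199,270), with a pink look-alike at (170,209). The side view shows the stop at (318,221), teal at (291,253), blue tray at (408,300) and pink tray at (338,350). I choose the orange stop and the blue tray, and check with a close crop.

```bash
cat > h.py <<'E'
import numpy as np,cv2
from rig import *
def pts(n,uv,d,c=None,r=1):
    c=c or calibration(n);uv=np.array(uv,float).reshape(-1,2)
    K=np.array([[c['fx'],0,c['cx']],[0,c['fy'],c['cy']],[0,0,1]])
    q=cv2.undistortPoints(uv[:,None],K,c['dist_coeffs'])[:,0]
    z=np.array([np.median(d[int(round(v))-r:int(round(v))+r+1,int(round(u))-r:int(round(u))+r+1]) for u,v in uv])
    return (np.c_[q,np.ones(len(q))]*z[:,None])@c['rotation'].T+c['xyz']
def proj(n,P,c=None):
    c=c or calibration(n);K=np.array([[c['fx'],0,c['cx']],[0,c['fy'],c['cy']],[0,0,1]])
    R=c['rotation'].T
    return cv2.projectPoints(np.array(P,float).reshape(-1,3),cv2.Rodrigues(R)[0],-R@c['xyz'],K,c['dist_coeffs'])[0][:,0]
E
python3 - <<'E'
from h import *
a=cv2.imread('pics/scene0.png')[170:280,265:405];b=cv2.imread('pics/side0.png')[170:260,260:400]
a=cv2.resize(a,None,fx=4,fy=4,interpolation=2)
b=cv2.resize(b[:,:],None,fx=4,fy=4,interpolation=2)
cv2.imwrite('pics/c1.png',np.vstack([a[:300],b[:300]])[:600])
d=np.load('/tmp/scene.npy')
for nm,uv in dict(stop=(316,207),disc=(352,220),tray=(199,270),teal=(295,196),batt=(321,172),handle=(257,213),bin=(397,154)).items(): print(nm,pts('scene',uv,d)[0].round(3))
# all pts with height near: jig top points
H,W=d.shape;V,U=np.mgrid[0:H,0:W]
im=cv2.imread('pics/scene0.png')
c=calibration('scene')
hsv=cv2.cvtColor(im,cv2.COLOR_BGR2HSV)
K=np.array([[c['fx'],0,c['cx']],[0,c['fy'],c['cy']],[0,0,1]])
q=cv2.undistortPoints(np.c_[U.ravel(),V.ravel()].astype(float)[:,None],K,c['dist_coeffs'])[:,0]
P=((np.c_[q,np.ones(len(q))]*d.reshape(-1,1))@c['rotation'].T+c['xyz']).reshape(H,W,3)
m=(hsv[...,0]>105)&(hsv[...,0]<125)&(hsv[...,1]>150)&(U>150)&(U<245)&(V>230)&(V<310)
Q=P[m];t=Q[Q[:,2]>0.02][:,:2].astype(np.float32);print('tray',cv2.minAreaRect(t),len(t),Q[:,2].min(),Q[:,2].max())
m=(hsv[...,0]<14)&(hsv[...,1]>180)&(hsv[...,2]>100)&(U>295)&(U<335)&(V>190)&(V<225)
Q=P[m];print('orange',len(Q),Q.mean(0),cv2.minAreaRect(Q[:,:2].astype(np.float32)),Q[:,2].min(),Q[:,2].max())
# sloped plane fit on jig region
m=(U>290)&(U<390)&(V>195)&(V<270)&(hsv[...,1]<70);Q=P[m]
n0=None
for k in range(0,360,1):
    a=np.radians(k);n=np.array([-.454*np.cos(a),-.454*np.sin(a),.891]);h=Q@n
    hist,e=np.histogram(h,bins=np.arange(0,.7,.002));
    if n0 is None or hist.max()>n0[0]: n0=(hist.max(),k,e[hist.argmax()])
print(n0,len(Q))
E
```

```text
stop [ 0.518 -0.011  0.08 ]
disc [0.633 0.025 0.116]
tray [ 0.46  -0.365  0.003]
teal [ 0.415 -0.016  0.032]
batt [0.373 0.112 0.02 ]
handle [ 0.4   -0.14   0.026]
bin [0.474 0.337 0.051]
tray ((0.8077762126922607, -0.3961988687515259), (0.1662268340587616, 0.8372317552566528), 85.51597595214844) 360 -0.003512844494982348 1.1715977536547668
orange 442 [ 0.52003838 -0.01932608  0.08571201] ((0.8419058322906494, -0.2691003084182739), (0.07494493573904037, 0.8930850625038147), 52.41237258911133) 0.059758405793532976 1.1715977536547668
(np.int64(170), 169, np.float64(0.296)) 4562
```

View pics/c1.png

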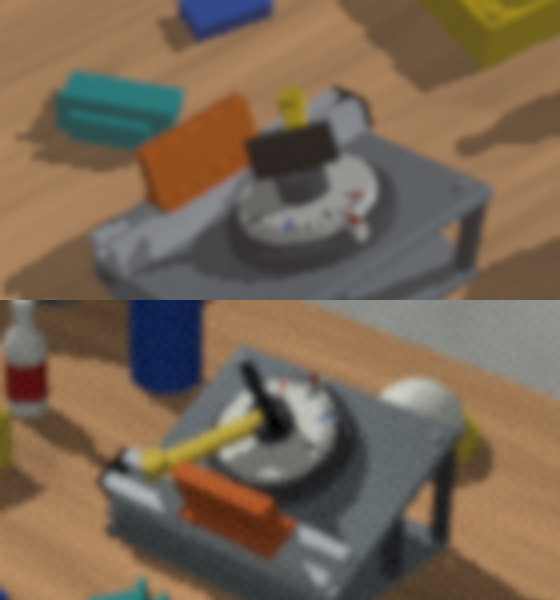

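The crop confirms it: the orange fin is in the slot. In scene pixels the open rail end is near (292,232) and the black cap near (353,194).

```bash
python3 - <<'E'
from h import *
d=np.load('/tmp/scene.npy')
im=cv2.imread('pics/scene0.png');hsv=cv2.cvtColor(im,cv2.COLOR_BGR2HSV)
H,W=d.shape;V,U=np.mgrid[0:H,0:W];c=calibration('scene')
K=np.array([[c['fx'],0,c['cx']],[0,c['fy'],c['cy']],[0,0,1]])
q=cv2.undistortPoints(np.c_[U.ravel(),V.ravel()].astype(float)[:,None],K,c['dist_coeffs'])[:,0]
P=((np.c_[q,np.ones(len(q))]*d.reshape(-1,1))@c['rotation'].T+c['xyz']).reshape(H,W,3)
ok=(d>.3)
h,s,v=cv2.split(hsv)
m=ok&(h>105)&(h<125)&(s>150)&(U>150)&(U<245)&(V>230)&(V<310)
Q=P[m];t=Q[(Q[:,2]>0.024)&(Q[:,2]<.05)][:,:2].astype(np.float32);print('tray',cv2.minAreaRect(t),len(t))
m=ok&(h<14)&(s>180)&(v>100)&(U>295)&(U<335)&(V>190)&(V<225)
Q=P[m];print('orange',len(Q),Q.mean(0),Q.min(0),Q.max(0))
_,_,vt=np.linalg.svd(Q-np.median(Q,0));print(vt)
m=ok&(U>288)&(U<390)&(V>195)&(V<270)&(s<70);Q=P[m];Q=Q[Q[:,2]>.02]
best=(0,)
for k in range(-60,61):
    a=np.radians(k);n=np.array([-.454*np.cos(a),-.454*np.sin(a),.891]);hh=Q@n
    hist,e=np.histogram(hh,bins=np.arange(-.5,.5,.003))
    if hist.max()>best[0]: best=(hist.max(),k,e[hist.argmax()])
print(best,len(Q))
print('rail',pts('scene',[(293,232),(300,228),(345,200),(352,195)],d).round(3))
w=calibration('wrist');s_=read_state();R=s_['tcp_rot'];print(w['fx'],R.T@(w['xyz']-s_['position']),(R.T@w['rotation']).round(2))
E
```

```text
tray ((0.46724405884742737, -0.3703433573246002), (0.14165687561035156, 0.15405769646167755), 1.9012969732284546) 242
orange 441 [ 0.51845431 -0.01820939  0.08324968] [ 0.5001472  -0.05804739  0.05975841] [0.53869513 0.0283291  0.10526785]
[[ 0.06322178 -0.99541136 -0.07182776]
 [ 0.53816492  0.09461452 -0.83751216]
 [ 0.84046507  0.01429383  0.54167717]]
(np.int64(922), 1, np.float64(-0.21199999999999974)) 3378
rail [[ 0.537 -0.104  0.057]
 [ 0.541 -0.083  0.064]
 [ 0.586  0.036  0.147]
 [ 0.53   0.11   0.06 ]]
341.96665900033065 [ 0.0764854  -0.00114826 -0.14766947] [[ 0.   -0.96 -0.28]
 [ 1.   -0.    0.  ]
 [-0.   -0.28  0.96]]
```

send_rows:
  plan:
    - [0,0,0,-0.007,0.115]
    - [0,0,0,-0.007,0.115]
    - [0,0,0,-0.007,0.115]
    - [0,0,0,-0.007,0.115]
    - [0,0,0,-0.007,0.115]
    - [0,0,0,-0.007,0.115]
    - [0,0,0,-0.007,0.115]
    - [0,0,0,-0.007,0.115]
    - [0,0,0,-0.007,0.115]
    - [0,0,0,-0.007,0.115]
    - [0,0,0,-0.007,0.115]

```text
time_s: 1.02
position: [0.1885, 0.5954, 0.3133]
tcp_rot: [[0.007, 1.0, -0.001], [1.0, -0.007, -0.001], [-0.001, -0.001, -1.0]]
force: [-0.3, -0.9, -1.0]
opening: 1.004
grasp_force: 0.0
```

send_rows:
  plan:
    - [0,-0.034,0.018,0,0]
    - [0,-0.034,0.018,0,0]
    - [0,-0.034,0.018,0,0]
    - [0,-0.034,0.018,0,0]
    - [0,-0.034,0.018,0,0]
    - [0,-0.034,0.018,0,0]
    - [0,-0.034,0.018,0,0]
    - [0,-0.034,0.018,0,0]
    - [0,-0.034,0.018,0,0]
    - [0,-0.034,0.018,0,0]
    - [0,-0.034,0.018,0,0]
    - [0,-0.034,0.018,0,0]
    - [0,-0.034,0.018,0,0]
    - [0,-0.034,0.018,0,0]
    - [0,-0.034,0.018,0,0]
    - [0,-0.034,0.018,0,0]
    - [0,-0.034,0.018,0,0]
    - [0,-0.034,0.018,0,0]
    - [0,0,0,0,0]
    - [0,0,0,0,0]

```text
time_s: 2.68
position: [0.5126, -0.0183, 0.3129]
tcp_rot: [[0.005, 1.0, -0.001], [1.0, -0.005, 0.001], [0.001, -0.001, -1.0]]
force: [-0.2, 0.2, -1.0]
opening: 1.003
grasp_force: 0.0
```

```bash
python3 - <<'E'
from h import *
s=read_state();c=calibration('wrist');p,d=capture('wrist')
cv2.imwrite('pics/w1.png',p);np.save('/tmp/w1.npy',d);import pickle;pickle.dump(c,open('/tmp/w1.pkl','wb'))
print(s['time_s'],s['position'],s['tcp_rot'].round(3),s['joint_positions'])
E
```

```text
2.6833 [ 0.51256952 -0.01830662  0.31286914] [[ 0.005  1.    -0.001]
 [ 1.    -0.005  0.001]
 [ 0.001 -0.001 -1.   ]] [-1.45516526e+01  1.64698150e+01  9.22442677e+01  1.35070015e-02
  7.13567274e+01 -1.42778460e+01]
```

View pics/w1.png

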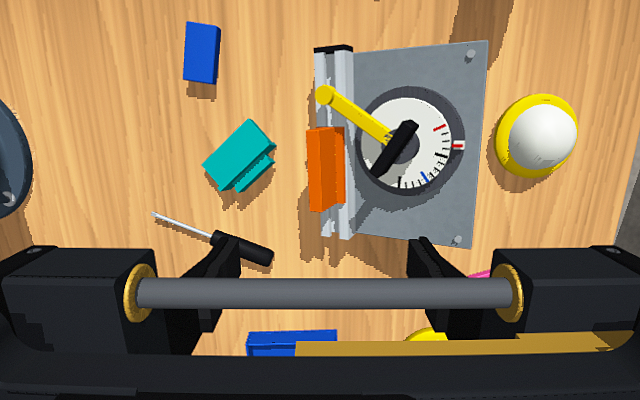

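Wrist view: orange stop at (325,169), disc centre about (403,143), arm tip (324,95), blue mark (424,176), red index (458,145), black cap (333,48), rail open end about (335,237).

```bash
python3 - <<'E'
from h import *
import pickle
im=cv2.imread('pics/w1.png');d=np.load('/tmp/w1.npy');c=pickle.load(open('/tmp/w1.pkl','rb'))
cv2.imwrite('pics/w1c.png',cv2.resize(im[40:245,290:490],None,fx=2.9,fy=2.9,interpolation=cv2.INTER_CUBIC))
H,W=d.shape;V,U=np.mgrid[0:H,0:W]
P=np.zeros((H,W,3));
K=np.array([[c['fx'],0,c['cx']],[0,c['fy'],c['cy']],[0,0,1]])
q=cv2.undistortPoints(np.c_[U.ravel(),V.ravel()].astype(float)[:,None],K,c['dist_coeffs'])[:,0]
P=((np.c_[q,np.ones(len(q))]*d.reshape(-1,1))@c['rotation'].T+c['xyz']).reshape(H,W,3)
np.save('/tmp/P.npy',P)
h,s,v=cv2.split(cv2.cvtColor(im,cv2.COLOR_BGR2HSV))
m=(d>.1)&(h<14)&(s>150)&(U>290)&(U<350)&(V>115)&(V<220)
Q=P[m];print('orange',len(Q),Q.min(0),Q.max(0))
# face plane
m=(d>.1)&(U>355)&(U<480)&(V>50)&(V<230)&(s<60);Q=P[m]
for it in range(6):
    cc=np.median(Q,0);A=np.c_[Q[:,:2],np.ones(len(Q))];x=np.linalg.lstsq(A,Q[:,2],rcond=None)[0];r=np.abs(A@x-Q[:,2]);Q=Q[r<max(.002,np.percentile(r,80))]
print('plane',x,np.degrees(np.arctan(np.hypot(*x[:2]))),np.degrees(np.arctan2(x[1],x[0])),len(Q))
for n,uv in dict(cap=(333,48),railR_top=(345,80),railend=(340,235),hub=(403,130),idx=(458,145),blue=(424,176),red=(440,127),armtip=(324,95)).items(): print(n,uv,pts('wrist',uv,d,c)[0].round(4))
E
```

```text
orange 2895 [ 0.48924043 -0.09245059 -0.00270992] [0.53841003 0.03107355 0.10218311]
plane [ 0.37187235  0.01406667 -0.14661668] 20.412161745367108 2.1662724475210076 5444
cap (333, 48) [0.5236 0.1152 0.0586]
railR_top (345, 80) [0.5368 0.0815 0.0635]
railend (340, 235) [ 0.533  -0.1029  0.0595]
hub (403, 130) [0.585  0.0332 0.1458]
idx (458, 145) [0.646  0.0169 0.1223]
blue (424, 176) [ 0.6186 -0.0174  0.108 ]
red (440, 127) [0.6291 0.0338 0.1146]
armtip (324, 95) [0.5136 0.0652 0.0847]
```

View pics/w1c.png

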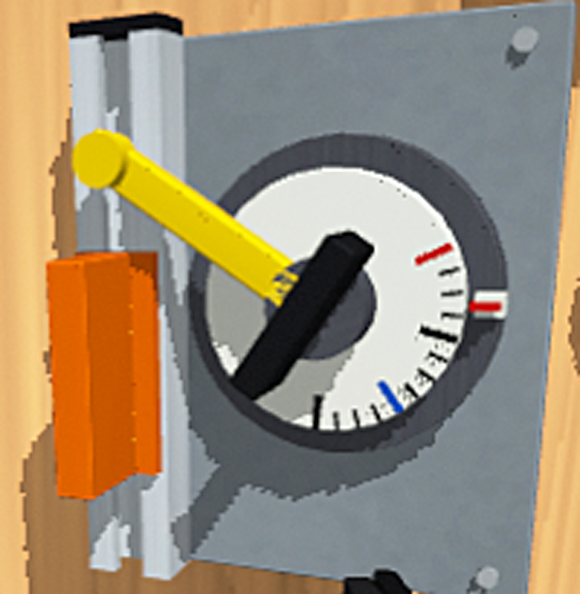

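```bash
python3 - <<'E'
from h import *
P=np.load('/tmp/P.npy')
for u,v in [(309,135),(313,135),(318,135),(323,135),(328,135),(312,170),(316,170),(320,170),(325,170),(330,170),(341,170),(313,207),(318,207),(325,207)]: print(u,v,P[v,u].round(4))
# top rows along y
print(P[126:133,314].round(4));print(P[207:215,316].round(4))
print('rail',P[228:242,345].round(4)[:,1:], P[56:58,320:348:3].round(4))
E
```

```text
309 135 [0.4976 0.0245 0.0948]
313 135 [0.5018 0.0245 0.096 ]
318 135 [0.5071 0.0248 0.0996]
323 135 [0.5123 0.0243 0.0938]
328 135 [0.5178 0.0231 0.0813]
312 170 [ 0.5002 -0.013   0.095 ]
316 170 [ 0.5046 -0.0125  0.098 ]
320 170 [ 0.5089 -0.0123  0.0992]
325 170 [ 0.5143 -0.0138  0.0914]
330 170 [0.5129 0.0571 0.4606]
341 170 [ 0.533  -0.0183  0.0684]
313 207 [ 0.5008 -0.0546  0.0964]
318 207 [ 0.5064 -0.054   0.0983]
325 207 [ 0.5142 -0.0557  0.093 ]
[[5.004e-01 2.770e-02 7.000e-04]
 [5.004e-01 2.640e-02 5.000e-04]
 [5.003e-01 2.510e-02 1.000e-04]
 [5.028e-01 3.040e-02 9.150e-02]
 [5.030e-01 2.980e-02 9.770e-02]
 [5.030e-01 2.890e-02 9.890e-02]
 [5.030e-01 2.790e-02 9.900e-02]]
[[ 5.042e-01 -5.450e-02  9.650e-02]
 [ 5.042e-01 -5.550e-02  9.720e-02]
 [ 5.041e-01 -5.670e-02  9.700e-02]
 [ 5.041e-01 -5.810e-02  9.650e-02]
 [ 5.041e-01 -5.910e-02  9.700e-02]
 [ 5.017e-01 -9.180e-02 -7.000e-04]
 [ 5.017e-01 -9.330e-02 -8.000e-04]
 [ 5.017e-01 -9.440e-02  3.000e-04]]
rail [[-9.250e-02  6.210e-02]
 [-9.380e-02  6.230e-02]
 [-9.490e-02  6.280e-02]
 [-9.640e-02  6.240e-02]
 [-9.770e-02  6.240e-02]
 [-9.920e-02  6.200e-02]
 [-9.990e-02  6.380e-02]
 [-1.014e-01  6.310e-02]
 [-1.031e-01  6.230e-02]
 [-1.047e-01  6.180e-02]
 [-1.054e-01  6.320e-02]
 [-1.067e-01  6.330e-02]
 [-1.346e-01 -5.000e-04]
 [-1.360e-01 -1.000e-04]] [[[0.5093 0.108  0.0507]
  [0.5127 0.1077 0.0529]
  [0.5162 0.11   0.034 ]
  [0.5196 0.1097 0.0363]
  [0.523  0.1094 0.0389]
  [0.5258 0.1069 0.0592]
  [0.5291 0.1068 0.0594]
  [0.5323 0.1065 0.0623]
  [0.5355 0.1063 0.0634]
  [0.5391 0.1071 0.0575]]

 [[0.5093 0.107  0.0501]
  [0.5127 0.1067 0.0526]
  [0.5162 0.1089 0.0344]
  [0.5196 0.1087 0.0359]
  [0.5231 0.1086 0.037 ]
  [0.5258 0.1058 0.0595]
  [0.529  0.1055 0.0617]
  [0.5323 0.1055 0.0617]
  [0.5354 0.1052 0.064 ]
  [0.5391 0.1061 0.0572]]]
```

```bash
python3 - <<'E'
from h import *
P=np.load('/tmp/P.npy');im=cv2.imread('pics/w1.png')
V,U=np.mgrid[0:400,0:640]
m=(U>360)&(U<425)&(V>110)&(V<185)&(im.max(2)<60)&(P[...,2]>.115)
Q=P[m];Q=Q[np.argsort(Q[:,1])];print(len(Q));print(Q[::max(1,len(Q)//14)].round(3));print(Q[:,2].max(),Q[:,:2].min(0),Q[:,:2].max(0))
E
```

```text
1027
[[ 0.566 -0.013  0.133]
 [ 0.573 -0.007  0.13 ]
 [ 0.565 -0.002  0.136]
 [ 0.57   0.002  0.138]
 [ 0.571  0.006  0.139]
 [ 0.572  0.01   0.139]
 [ 0.593  0.013  0.116]
 [ 0.571  0.017  0.139]
 [ 0.578  0.02   0.144]
 [ 0.579  0.024  0.143]
 [ 0.591  0.027  0.14 ]
 [ 0.588  0.031  0.147]
 [ 0.589  0.034  0.147]
 [ 0.582  0.038  0.144]
 [ 0.513  0.057  0.461]]
0.46058873276332 [ 0.51291647 -0.01290711] [0.60519839 0.05714051]
```

send_rows:
  plan:
    - [138,-0.0085,-0.0025,0,-0.02]
    - [138,-0.0085,-0.0025,0,0]
    - [138,0,0,0.03,0]
    - [138,0,0,0.03,0]
    - [138,0,0,0.03,0]
    - [138,0,0,0.03,0]
    - [138,0,0,0.03,0]
    - [138,0,0,0.03,0]
    - [138,0,0,0.02,0]
    - [138,0,0,0.018,0]
    - [138,0,0,0,0]
    - [138,0,0,0,0]

```text
time_s: 3.73
position: [0.5062, -0.0326, 0.0952]
tcp_rot: [[-0.02, 1.0, -0.002], [1.0, 0.02, 0.001], [0.001, -0.002, -1.0]]
force: [0.3, 0.8, 0.3]
opening: 0.463
grasp_force: 0.0
```

send_rows:
  plan:
    - [180,0,0,0,0]
    - [180,0,0,0,0]
    - [200,0,0,0,0]
    - [200,0,0,0,0]
    - [220,0,0,0,0]
    - [220,0,0,0,0]

```text
time_s: 4.23
position: [0.5071, -0.0336, 0.0966]
tcp_rot: [[-0.019, 1.0, 0.0], [1.0, 0.019, -0.0], [-0.0, 0.0, -1.0]]
force: [-2.9, -0.8, 6.1]
opening: 0.248
grasp_force: 27.6
```

send_rows:
  plan:
    - [220,-0.004,0,0,0]
    - [220,-0.006,0,0,0]
    - [220,-0.006,0,0,0]
    - [220,-0.006,0,0,0]
    - [220,0,0,0,0]
    - [220,0,0,0,0]

```text
time_s: 4.73
position: [0.5064, -0.0548, 0.0961]
tcp_rot: [[-0.018, 1.0, -0.002], [1.0, 0.018, 0.002], [0.002, -0.002, -1.0]]
force: [-3.2, 2.5, 5.7]
opening: 0.245
grasp_force: 27.6
```

send_rows:
  plan:
    - [220,-0.01,0,0,0]
    - [220,-0.01,0,0,0]
    - [220,-0.01,0,0,0]
    - [220,-0.01,0,0,0]
    - [220,-0.01,0,0,0]
    - [220,0,0,0,0]
    - [220,0,0,0,0]

```text
time_s: 5.32
position: [0.5082, -0.106, 0.0962]
tcp_rot: [[-0.018, 1.0, -0.0], [1.0, 0.018, -0.0], [-0.0, -0.0, -1.0]]
force: [-2.8, -0.1, 7.3]
opening: 0.244
grasp_force: 27.6
```

```bash
python3 - <<'E'
from h import *
s=read_state();print(s['position'],s['force'])
p,d=capture('side');p2,d2=capture('scene')
P=[(0.5,-.1,.08)];print(proj('side',P),proj('scene',P))
def cr(p,n):
    u,v=proj(n,P)[0].astype(int);return cv2.resize(p[v-45:v+45,u-75:u+75],None,fx=4,fy=3.3,interpolation=2)[:297]
cv2.imwrite('pics/g1.png',np.vstack([cr(p,'side'),cr(p2,'scene')]))
h,s_,v=cv2.split(cv2.cvtColor(p,cv2.COLOR_BGR2HSV))
n=0;vv,uu=np.where((h<14)&(s_>160)&(v>100)&(d>.3));k=(abs(uu-330)<60)&(abs(vv-230)<50)
Q=pts('side',np.c_[uu,vv][k],d,r=0);Q=Q[(Q[:,2]>.06)&(Q[:,2]<.12)&(abs(Q[:,0]-.52)<.06)];print(len(Q),Q.min(0),Q.max(0))
E
```

```text
[ 0.50815925 -0.10602247  0.09624094] [-2.83812289 -0.14550129  7.28971894]
[[335.5548885  232.39586669]] [[286.26164799 217.69357691]]
92 [ 0.49892866 -0.13462314  0.06015171] [ 0.53526266 -0.04828795  0.10207027]
```

View pics/g1.png

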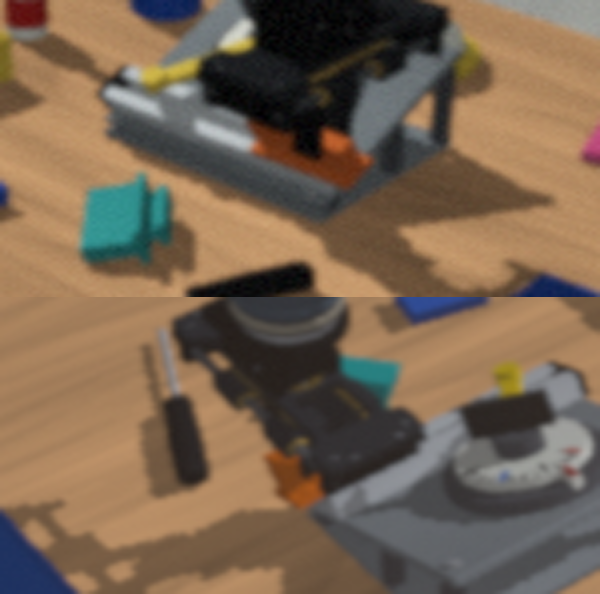

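send_rows:
  plan:
    - [138,0,0,0,0]
    - [138,0,0,0,0]
    - [138,0,0,0,0]
    - [138,0.008,0.001,0,0]
    - [138,0.008,0.001,0.0035,0]
    - [138,0,0,0.0035,0]
    - [138,0,0,0,0]
    - [170,0,0,0,0]
    - [200,0,0,0,0]
    - [220,0,0,0,0]
    - [220,0,0,0,0]
    - [220,0,0,0,0]

```text
time_s: 6.42
position: [0.5096, -0.0895, 0.0891]
tcp_rot: [[-0.019, 1.0, -0.001], [1.0, 0.019, 0.0], [0.0, -0.001, -1.0]]
force: [-2.9, 0.1, 5.7]
opening: 0.281
grasp_force: 27.0
```

send_rows:
  plan:
    - [220,-0.006,0,0,0]
    - [220,-0.006,0,0,0]
    - [220,-0.006,0,0,0]
    - [220,-0.006,0,0,0]
    - [220,-0.006,0,0,0]
    - [220,-0.006,0,0,0]
    - [220,-0.006,0,0,0]
    - [220,0,0,0,0]
    - [220,0,0,0,0]

```text
time_s: 7.17
position: [0.5099, -0.121, 0.0885]
tcp_rot: [[-0.01, 1.0, -0.002], [1.0, 0.01, 0.018], [0.018, -0.002, -1.0]]
force: [6.2, 34.4, 6.7]
opening: 0.277
grasp_force: 30.6
```

send_rows:
  plan:
    - [220,-0.006,0,0,0]
    - [220,-0.006,0,0,0]
    - [220,-0.006,0,0,0]
    - [220,-0.006,0,0,0]
    - [220,-0.006,0,0,0]
    - [220,0,0,0,0]
    - [220,0,0,0,0]

```text
time_s: 7.75
position: [0.5095, -0.1486, 0.089]
tcp_rot: [[-0.01, 1.0, -0.005], [1.0, 0.01, 0.022], [0.022, -0.005, -1.0]]
force: [6.7, 38.1, 15.6]
opening: 0.242
grasp_force: 31.6
```

```bash
python3 - <<'E'
from h import *
p,d=capture('side');p2,d2=capture('scene');s=read_state();print(s['position'],s['force'],s['opening'])
P=[(0.5,-.1,.08)]
def cr(p,n):
    u,v=proj(n,P)[0].astype(int);return cv2.resize(p[v-45:v+45,u-75:u+75],None,fx=4,fy=3.3,interpolation=2)[:297]
cv2.imwrite('pics/g2.png',np.vstack([cr(p,'side'),cr(p2,'scene')]))
E
```

```text
[ 0.50949201 -0.14856077  0.08905841] [ 7.48417624 37.41523089 14.71049797] 0.2394448220124503
```

View pics/g2.png

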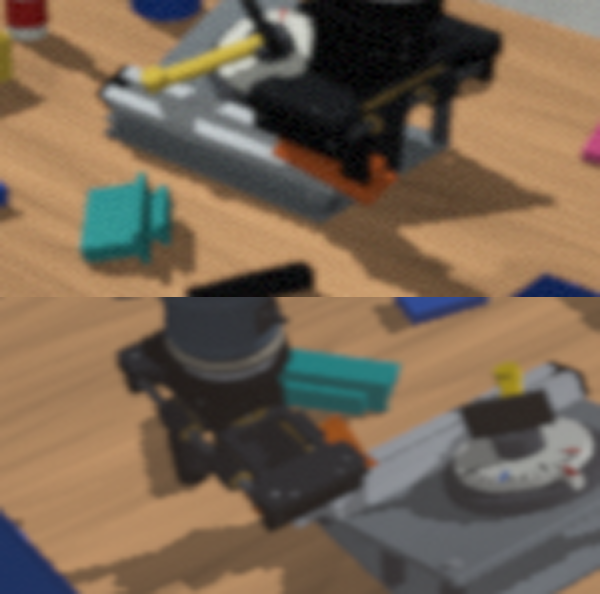

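send_rows:
  plan:
    - [220,0.006,0,0,0]
    - [220,0.006,0,-0.0035,0]
    - [220,0,0,-0.0035,0]
    - [220,0,0,0,0]

```text
time_s: 8.18
position: [0.5108, -0.1459, 0.0951]
tcp_rot: [[-0.016, 1.0, -0.001], [1.0, 0.016, 0.006], [0.006, -0.001, -1.0]]
force: [2.3, 10.5, -3.5]
opening: 0.23
grasp_force: 28.6
```

send_rows:
  plan:
    - [220,0.008,0,0,0]
    - [220,0.008,0,0,0]
    - [220,0.008,0,0,0]
    - [220,0.006,0,0,0]
    - [220,0,0,0,0]
    - [220,0,0,0,0]

```text
time_s: 8.68
position: [0.5119, -0.1246, 0.0982]
tcp_rot: [[-0.021, 1.0, 0.004], [1.0, 0.021, -0.009], [-0.009, 0.003, -1.0]]
force: [-8.5, -11.8, 15.0]
opening: 0.231
grasp_force: 30.8
```

```bash
cat > m.py <<'E'
from h import *
s=read_state();print(s['time_s'],s['position'],s['force'],s['opening'])
for n,u0,v0 in(('side',345,235),('scene',290,215)):
    p,d=capture(n);h,s_,v=cv2.split(cv2.cvtColor(p,cv2.COLOR_BGR2HSV))
    vv,uu=np.where((h<14)&(s_>160)&(v>90)&(d>.3));k=(abs(uu-u0)<60)&(abs(vv-v0)<50)
    Q=pts(n,np.c_[uu,vv][k],d,r=0);Q=Q[(Q[:,2]>.045)&(Q[:,2]<.13)&(abs(Q[:,0]-.52)<.06)]
    if len(Q):print(n,len(Q),Q.min(0).round(3),Q.max(0).round(3))
E
python3 m.py
```

```text
8.6833 [ 0.51194382 -0.12458651  0.09818001] [ -8.50261909 -11.75507718  14.99279803] 0.23115503915438276
side 179 [ 0.506 -0.139  0.053] [ 0.541 -0.048  0.101]
scene 37 [ 0.505 -0.134  0.058] [ 0.541 -0.048  0.108]
```

send_rows:
  plan:
    - [138,0,0,0,0]
    - [138,0,0,0,0]
    - [138,0,0,0,0]
    - [138,0.01,-0.001,0,0]
    - [138,0.01,-0.001,0,0]
    - [138,0.011,0,0,0]
    - [138,0,0,0,0]
    - [138,0,0,0,0]

```text
time_s: 9.45
position: [0.5081, -0.0871, 0.0954]
tcp_rot: [[-0.021, 1.0, -0.001], [1.0, 0.021, 0.0], [0.0, -0.001, -1.0]]
force: [-0.5, 0.5, -0.2]
opening: 0.457
grasp_force: 0.0
```

```bash
python3 m.py
```

```text
9.45 [ 0.50806314 -0.08710212  0.09535789] [-0.48181588  0.4979845  -0.206618  ] 0.45653214537837833
side 257 [ 0.479 -0.138  0.053] [ 0.54  -0.052  0.116]
scene 241 [ 0.501 -0.133  0.06 ] [ 0.544 -0.091  0.105]
```

send_rows:
  plan:
    - [138,-0.006,0.0005,-0.0025,0]
    - [138,0,0,0,0]
    - [170,0,0,0,0]
    - [200,0,0,0,0]
    - [220,0,0,0,0]
    - [220,0,0,0,0]
    - [220,0,0,0,0]

```text
time_s: 10.13
position: [0.509, -0.0947, 0.0983]
tcp_rot: [[-0.019, 1.0, 0.0], [1.0, 0.019, -0.0], [-0.0, 0.0, -1.0]]
force: [-0.2, 0.4, 3.5]
opening: 0.235
grasp_force: 27.4
```

send_rows:
  plan:
    - [220,-0.006,0,0,0]
    - [220,-0.006,0,0,0]
    - [220,-0.006,0,0,0]
    - [220,-0.006,0,0,0]
    - [220,0,0,0,0]

```text
time_s: 10.55
position: [0.5093, -0.12, 0.0982]
tcp_rot: [[-0.018, 1.0, -0.0], [1.0, 0.018, -0.001], [-0.001, -0.0, -1.0]]
force: [-2.0, 1.6, 5.6]
opening: 0.23
grasp_force: 28.2
```

send_rows:
  plan:
    - [220,-0.004,0,0,0]
    - [220,-0.004,0,0,0]
    - [220,-0.004,0,0,0]
    - [220,-0.004,0,0,0]
    - [220,0,0,0,0]

```text
time_s: 10.97
position: [0.5104, -0.136, 0.098]
tcp_rot: [[-0.018, 1.0, 0.001], [1.0, 0.018, -0.001], [-0.001, 0.001, -1.0]]
force: [-0.3, 0.2, 1.7]
opening: 0.227
grasp_force: 27.6
```

send_rows:
  plan:
    - [220,-0.004,0,0,0]
    - [220,-0.004,0,0,0]
    - [220,-0.004,0,0,0]
    - [220,-0.004,0,0,0]
    - [220,-0.004,0,0,0]
    - [220,-0.004,0,0,0]
    - [220,0,0,0,0]

```text
time_s: 11.55
position: [0.5099, -0.1596, 0.0979]
tcp_rot: [[-0.019, 1.0, -0.0], [1.0, 0.019, -0.001], [-0.001, -0.0, -1.0]]
force: [-1.5, -0.3, -1.8]
opening: 0.189
grasp_force: 28.9
```

```bash
python3 m.py;python3 - <<'E'
from h import *
p,d=capture('side');p2,d2=capture('scene')
P=[(0.5,-.13,.08)]
def cr(p,n):
    u,v=proj(n,P)[0].astype(int);return cv2.resize(p[v-45:v+45,u-75:u+75],None,fx=4,fy=3.3,interpolation=2)[:297]
cv2.imwrite('pics/g3.png',np.vstack([cr(p,'side'),cr(p2,'scene')]))
E
```

```text
11.55 [ 0.50992573 -0.15961745  0.09786769] [-1.53410648 -0.28694719 -1.82960981] 0.1890339855498308
side 370 [ 0.496 -0.202  0.05 ] [ 0.535 -0.112  0.098]
scene 198 [ 0.504 -0.197  0.051] [ 0.534 -0.161  0.1  ]
```

View pics/g3.png

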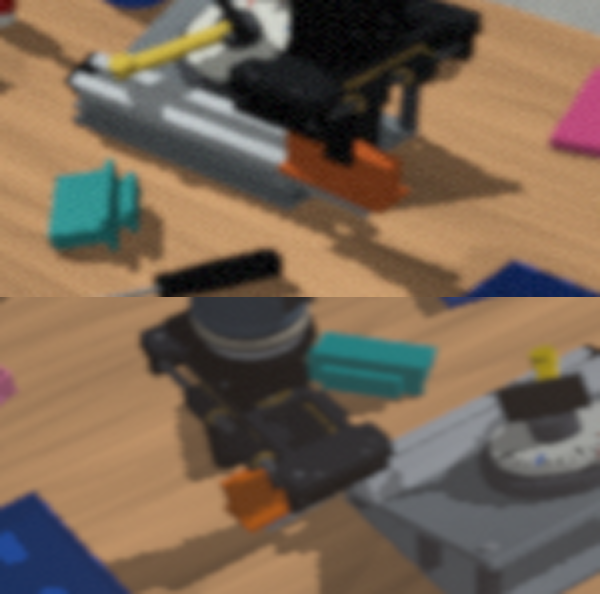

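send_rows:
  plan:
    - [220,-0.01,0,0,0]
    - [220,-0.015,0,-0.005,0]
    - [220,-0.015,0,-0.015,0]
    - [220,-0.02,-0.002,-0.02,0]
    - [220,-0.025,-0.006,-0.01,0]
    - [220,-0.025,-0.007,0,0]
    - [220,-0.025,-0.007,0,0]
    - [220,-0.025,-0.007,0,0]
    - [220,-0.025,-0.007,0,0]
    - [220,-0.02,-0.006,0,0]
    - [220,-0.009,-0.004,0,0]
    - [220,0,0,0,0]
    - [220,0,0,0,0]

```text
time_s: 12.83
position: [0.4676, -0.3734, 0.1479]
tcp_rot: [[-0.017, 1.0, -0.0], [1.0, 0.017, 0.001], [0.001, -0.0, -1.0]]
force: [-0.9, 0.0, -2.0]
opening: 0.187
grasp_force: 28.9
```

```bash
python3 - <<'E'
from h import *
s=read_state();print(s['time_s'],s['position'],s['force'],s['opening'])
p,d=capture('side');p2,d2=capture('scene')
for n,pp,dd in(('side',p,d),('scene',p2,d2)):
    h,s_,v=cv2.split(cv2.cvtColor(pp,cv2.COLOR_BGR2HSV))
    vv,uu=np.where((h<14)&(s_>160)&(v>90)&(dd>.3));Q=pts(n,np.c_[uu,vv],dd,r=0);Q=Q[(abs(Q[:,0]-.47)<.07)&(abs(Q[:,1]+.37)<.08)&(Q[:,2]>.04)]
    print(n,len(Q),Q.min(0).round(3) if len(Q) else '',Q.max(0).round(3) if len(Q) else '')
P=[(0.467,-.37,.06)]
def cr(p,n):
    u,v=proj(n,P)[0].astype(int);return cv2.resize(p[v-50:v+50,u-65:u+65],None,fx=4.5,fy=3,interpolation=2)[:300]
cv2.imwrite('pics/t1.png',np.vstack([cr(p,'side'),cr(p2,'scene')]))
E
```

```text
12.8333 [ 0.46762609 -0.37342974  0.14791972] [-0.88769758  0.02585061 -1.97515459] 0.1871176272661091
side 522 [ 0.452 -0.414  0.099] [ 0.488 -0.323  0.158]
scene 91 [ 0.461 -0.41   0.1  ] [ 0.492 -0.35   0.148]
```

View pics/t1.png

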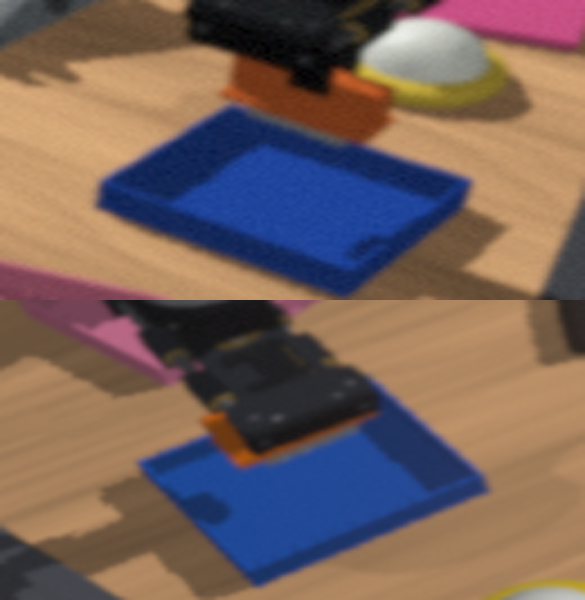

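send_rows:
  plan:
    - [220,0,0,0.012,0]
    - [220,0,0,0.015,0]
    - [220,0,0,0.015,0]
    - [220,0,0,0.015,0]
    - [220,0,0,0.008,0]
    - [220,0,0,0.004,0]
    - [220,0,0,0.002,0]
    - [220,0,0,0,0]
    - [220,0,0,0,0]

```text
time_s: 13.68
position: [0.4687, -0.3735, 0.0777]
tcp_rot: [[-0.019, 1.0, 0.001], [1.0, 0.019, -0.001], [-0.001, 0.001, -1.0]]
force: [-0.1, -0.7, -2.3]
opening: 0.188
grasp_force: 28.9
```

send_rows:
  plan:
    - [220,0,0,0.002,0]
    - [220,0,0,0.002,0]
    - [220,0,0,0.002,0]
    - [220,0,0,0,0]

```text
time_s: 14.02
position: [0.468, -0.3733, 0.0709]
tcp_rot: [[-0.019, 1.0, -0.0], [1.0, 0.019, 0.0], [0.0, -0.0, -1.0]]
force: [0.2, 0.2, -3.2]
opening: 0.181
grasp_force: 28.9
```

send_rows:
  plan:
    - [220,0,0,0.002,0]
    - [220,0,0,0.001,0]
    - [220,0,0,0,0]

```text
time_s: 14.27
position: [0.4688, -0.3733, 0.0697]
tcp_rot: [[-0.019, 1.0, 0.001], [1.0, 0.019, -0.0], [-0.0, 0.001, -1.0]]
force: [-1.1, 1.6, 6.9]
opening: 0.188
grasp_force: 29.1
```

send_rows:
  plan:
    - [220,0,0,0.0015,0]
    - [220,0,0,0.0015,0]
    - [220,0,0,0,0]

```text
time_s: 14.52
position: [0.4711, -0.3736, 0.0689]
tcp_rot: [[-0.018, 1.0, 0.006], [1.0, 0.018, -0.002], [-0.002, 0.006, -1.0]]
force: [2.6, 5.7, 17.1]
opening: 0.181
grasp_force: 29.9
```

send_rows:
  plan:
    - [220,0,0,-0.003,0]
    - [205,0,0,0,0]
    - [195,0,0,0,0]
    - [185,0,0,0,0]
    - [170,0,0,0,0]
    - [150,0,0,0,0]
    - [130,0,0,0,0]
    - [130,0,0,0,0]

```text
time_s: 15.18
position: [0.468, -0.3733, 0.0677]
tcp_rot: [[-0.019, 1.0, -0.001], [1.0, 0.019, 0.001], [0.001, -0.001, -1.0]]
force: [-0.2, -0.6, 0.7]
opening: 0.455
grasp_force: 0.0
```

send_rows:
  plan:
    - [130,0,0,-0.01,0]
    - [130,0,0,-0.02,0]
    - [130,0,0,-0.03,0]
    - [130,0,0,-0.035,0]
    - [130,0,0,-0.035,0]
    - [130,0,0,0,0]

```text
time_s: 15.68
position: [0.4713, -0.3767, 0.2061]
tcp_rot: [[-0.019, 1.0, 0.01], [1.0, 0.019, -0.011], [-0.012, 0.01, -1.0]]
force: [0.1, -0.1, 0.4]
opening: 0.492
grasp_force: 0.0
```

```bash
python3 - <<'E'
from h import *
s=read_state();print(s['time_s'],s['position'],s['force'],s['opening'])
p,d=capture('side');p2,d2=capture('scene')
for n,pp,dd in(('side',p,d),('scene',p2,d2)):
    h,s_,v=cv2.split(cv2.cvtColor(pp,cv2.COLOR_BGR2HSV))
    vv,uu=np.where((h<14)&(s_>160)&(v>90)&(dd>.3));Q=pts(n,np.c_[uu,vv],dd,r=0);Q=Q[(abs(Q[:,0]-.47)<.07)&(abs(Q[:,1]+.37)<.08)&(Q[:,2]>.015)]
    print(n,len(Q),Q.min(0).round(3) if len(Q) else '',Q.max(0).round(3) if len(Q) else '')
    t=Q[Q[:,2]>.058]; print(len(t), t.min(0).round(3),t.max(0).round(3), np.polyfit(t[:,1],t[:,2],1))
E
```

```text
15.6833 [ 0.47134188 -0.37670932  0.20611318] [ 0.0888571  -0.08895051  0.38100002] 0.4918858622319171
side 650 [ 0.452 -0.413  0.019] [ 0.48  -0.325  0.069]
210 [ 0.461 -0.413  0.058] [ 0.48  -0.325  0.069] [-0.00022126  0.06420255]
scene 512 [ 0.463 -0.41   0.021] [ 0.491 -0.323  0.072]
182 [ 0.463 -0.41   0.058] [ 0.483 -0.323  0.072] [-0.00500424  0.06307046]
```

send_rows:
  plan:
    - [0,0.02,0.006,-0.03,0]
    - [0,0.03,0.01,-0.02,0]
    - [0,0.035,0.011,-0.015,0]
    - [0,0.035,0.011,-0.015,0]
    - [0,0.035,0.011,-0.01,0]
    - [0,0.035,0.011,0,0]
    - [0,0.035,0.011,0,0]
    - [0,0.035,0.011,0,0]
    - [0,0.035,0.011,0,0]
    - [0,0.035,0.011,0,0]
    - [0,0.035,0.011,0,0]
    - [0,0.02,0.005,0,0]
    - [0,0,0,0,0.096]
    - [0,0,0,0,0.096]
    - [0,0,0,0,0.096]
    - [0,0,0,0,0.096]
    - [0,0,0,0,0.096]
    - [0,0,0,0,0.096]
    - [0,0,0,0,0]
    - [0,0,0,0,0]

```text
time_s: 17.45
position: [0.58, 0.014, 0.2866]
tcp_rot: [[0.527, 0.85, -0.003], [0.85, -0.527, 0.001], [-0.001, -0.003, -1.0]]
force: [-0.3, -0.1, -0.9]
opening: 0.998
grasp_force: 0.0
```

```bash
cat > w.py <<'E'
import sys,pickle
from h import *
n=sys.argv[1]
s=read_state();c=calibration('wrist');p,d=capture('wrist')
np.save('/tmp/w.npy',d);pickle.dump(c,open('/tmp/w.pkl','wb'));cv2.imwrite(f'/tmp/{n}.png',p)
print(s['time_s'],s['position'],s['tcp_rot'][:,1].round(3),s['joint_positions'].round(1))
u,v=proj('wrist',[(.595,.014,.12)],c)[0].astype(int);print(u,v)
x0=max(0,min(u-110,420));y0=max(0,min(v-85,230));print('crop',x0,y0)
cv2.imwrite(f'pics/{n}.png',cv2.resize(p[y0:y0+170,x0:x0+220],None,fx=3.5,fy=3.5,interpolation=cv2.INTER_CUBIC))
E
python3 w.py d1
```

```text
17.45 [0.57999129 0.01397186 0.28657865] [ 0.85  -0.527 -0.003] [-9.6 23.7 85.1 -0.  71.3 22.1]
336 177
crop 226 92
```

View pics/d1.png

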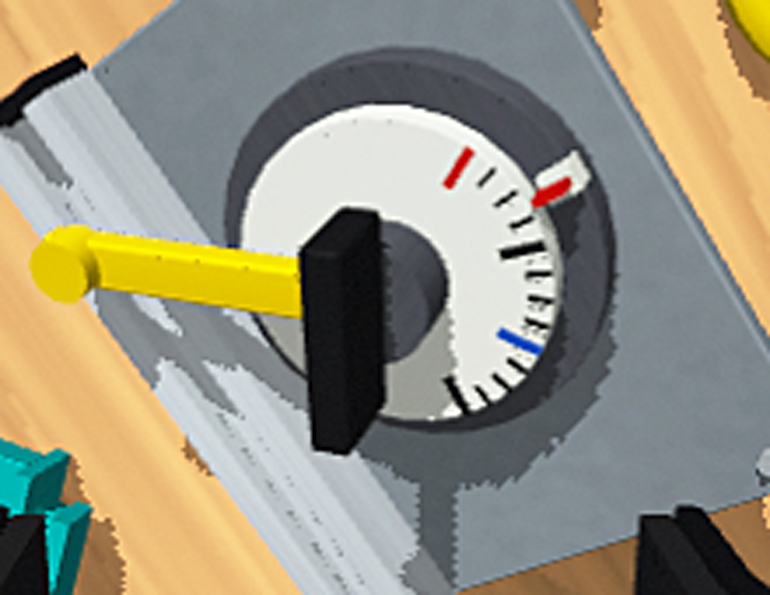

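```bash
python3 - <<'E'
from h import *
import pickle
d=np.load('/tmp/w.npy');c=pickle.load(open('/tmp/w.pkl','rb'))
g=[(x,y) for y in (235,290,340,400,430) for x in (310,322,334,346,358,370)]
P=pts('wrist',[(226+x/3.5,92+y/3.5) for x,y in g],d,c,r=0)
R=read_state()['tcp_rot'];t=read_state()['position']
for q,p,l in zip(g,P,(P-t)@R): print(q,p.round(4),l.round(4))
E
```

```text
(310, 235) [0.5885 0.0418 0.1389] [ 0.0282 -0.0073  0.148 ]
(322, 235) [0.5911 0.0403 0.1399] [ 0.0284 -0.0043  0.147 ]
(334, 235) [0.5936 0.0388 0.14  ] [ 0.0284 -0.0013  0.1469]
(346, 235) [0.5961 0.0372 0.1397] [0.0283 0.0017 0.1472]
(358, 235) [0.5984 0.0352 0.1368] [0.0279 0.0047 0.15  ]
(370, 235) [0.6004 0.0323 0.1277] [0.0264 0.0079 0.1592]
(310, 290) [0.5818 0.0309 0.1443] [ 0.0154 -0.0072  0.1425]
(322, 290) [0.5845 0.0295 0.1456] [ 0.0157 -0.0042  0.1413]
(334, 290) [0.5871 0.0282 0.147 ] [ 0.016  -0.0013  0.1398]
(346, 290) [0.5893 0.0261 0.1435] [0.0153 0.0017 0.1433]
(358, 290) [0.5911 0.0232 0.1364] [0.0138 0.0047 0.1504]
(370, 290) [0.5928 0.0198 0.1268] [0.0118 0.008  0.1601]
(310, 340) [0.5744 0.0193 0.1402] [ 0.0017 -0.0074  0.1466]
(322, 340) [0.5771 0.0179 0.1413] [ 0.0019 -0.0044  0.1456]
(334, 340) [0.58   0.0168 0.1433] [ 0.0025 -0.0013  0.1435]
(346, 340) [0.5822 0.0146 0.1409] [0.0019 0.0017 0.146 ]
(358, 340) [0.5839 0.0115 0.134 ] [1.000e-04 4.800e-03 1.529e-01]
(370, 340) [0.5854 0.0075 0.1232] [-0.0026  0.0082  0.1637]
(310, 400) [0.5652 0.005  0.1366] [-0.0153 -0.0076  0.1503]
(322, 400) [0.5678 0.0033 0.1363] [-0.0154 -0.0045  0.1506]
(334, 400) [0.5708 0.0021 0.138 ] [-0.0149 -0.0014  0.1489]
(346, 400) [5.733e-01 2.000e-04 1.373e-01] [-0.0151  0.0017  0.1496]
(358, 400) [ 0.5752 -0.0027  0.1325] [-0.0165  0.0049  0.1544]
(370, 400) [ 0.5765 -0.0071  0.1223] [-0.0196  0.0084  0.1646]
(310, 430) [ 0.56   -0.0032  0.1322] [-0.025  -0.0078  0.1547]
(322, 430) [ 0.5628 -0.0047  0.1329] [-0.0248 -0.0046  0.154 ]
(334, 430) [ 0.5659 -0.0058  0.1348] [-0.0241 -0.0014  0.1521]
(346, 430) [ 0.5686 -0.0074  0.1351] [-0.024   0.0018  0.1518]
(358, 430) [ 0.5705 -0.0105  0.1302] [-0.0256  0.005   0.1567]
(370, 430) [ 0.5605 -0.0364  0.0484] [-0.0529  0.0103  0.2386]
```

send_rows:
  plan:
    - [138,0.003,0.001,0,0]
    - [138,0,0,0.02,0]
    - [138,0,0,0.03,0]
    - [138,0,0,0.03,0]
    - [138,0,0,0.03,0]
    - [138,0,0,0.02,0]
    - [138,0,0,0.012,0]
    - [138,0,0,0.0085,0]
    - [138,0,0,0,0]
    - [138,0,0,0,0]

```text
time_s: 18.33
position: [0.5837, 0.0159, 0.1376]
tcp_rot: [[0.528, 0.849, 0.0], [0.849, -0.528, 0.0], [0.0, 0.0, -1.0]]
force: [0.7, -0.0, 0.6]
opening: 0.469
grasp_force: 0.0
```

send_rows:
  plan:
    - [170,0,0,0,0]
    - [190,0,0,0,0]
    - [210,0,0,0,0]
    - [225,0,0,0,0]
    - [225,0,0,0,0]
    - [225,0,0,0,0]

```text
time_s: 18.83
position: [0.5808, 0.0175, 0.1381]
tcp_rot: [[0.529, 0.849, -0.005], [0.849, -0.529, 0.003], [-0.0, -0.005, -1.0]]
force: [-5.3, 4.2, 5.0]
opening: 0.199
grasp_force: 27.7
```

send_rows:
  plan:
    - [225,0,0,0,-0.05]
    - [225,0,0,0,-0.05]
    - [225,0,0,0,-0.06]
    - [225,0,0,0,-0.06]
    - [225,0,0,0,-0.06]
    - [225,0,0,0,-0.06]
    - [225,0,0,0,0]

```text
time_s: 19.42
position: [0.5802, 0.0176, 0.1377]
tcp_rot: [[0.214, 0.977, -0.006], [0.977, -0.214, 0.003], [0.001, -0.006, -1.0]]
force: [-6.2, 6.0, 3.9]
opening: 0.207
grasp_force: 31.6
```

send_rows:
  plan:
    - [225,0,0,0,-0.06]
    - [225,0,0,0,-0.06]
    - [225,0,0,0,-0.06]
    - [225,0,0,0,-0.06]
    - [225,0,0,0,-0.06]
    - [225,0,0,0,-0.06]
    - [225,0,0,0,-0.06]
    - [225,0,0,0,-0.06]
    - [225,0,0,0,-0.06]
    - [225,0,0,0,-0.06]
    - [225,0,0,0,0]
    - [225,0,0,0,0]

```text
time_s: 20.42
position: [0.5786, 0.0172, 0.1376]
tcp_rot: [[-0.374, 0.927, -0.01], [0.927, 0.374, 0.002], [0.006, -0.008, -1.0]]
force: [-9.0, 2.9, 6.2]
opening: 0.203
grasp_force: 30.0
```

send_rows:
  plan:
    - [205,0,0,0,0]
    - [190,0,0,0,0]
    - [170,0,0,0,0]
    - [138,0,0,0,0]
    - [138,0,0,0,0]
    - [138,0,0,0,0]
    - [138,0,0,-0.01,0]
    - [138,0,0,-0.02,0]
    - [138,0,0,-0.03,0]
    - [138,0,0,-0.03,0]
    - [138,0,0,-0.03,0]
    - [138,0,0,-0.03,0]
    - [138,0,0,0,0]
    - [138,0,0,0,0]

```text
time_s: 21.58
position: [0.5848, 0.0156, 0.2907]
tcp_rot: [[-0.374, 0.928, 0.007], [0.928, 0.374, -0.001], [-0.004, 0.006, -1.0]]
force: [-0.0, 0.6, -0.3]
opening: 0.456
grasp_force: 0.0
```

```bash
cat > r.py <<'E'
import pickle,sys
from h import *
def analyse(p,d,c):
    h,s,v=cv2.split(cv2.cvtColor(p,cv2.COLOR_BGR2HSV))
    yaw=np.radians(1.0);X=np.array([np.cos(yaw),np.sin(yaw),0]);Y=np.array([-np.sin(yaw),np.cos(yaw),0]);Z=np.array([0,0,1])
    U=.891*X+.454*Z;N=-.454*X+.891*Z
    A=np.array([.5777,.016,.1415])
    def get(m,name):
        n,lab,st,ce=cv2.connectedComponentsWithStats(m.astype(np.uint8))
        for i in range(1,n):
            if st[i,4]<12: continue
            vv,uu=np.where(lab==i);Q=pts('wrist',np.c_[uu,vv],d,c,r=0);Q=Q[np.isfinite(Q).all(1)]
            q=np.median(Q,0)
            f=np.array([(q-A)@U,(q-A)@Y,(q-A)@N])
            if np.hypot(f[0],f[1])<.11 and -.07<f[2]<.0: 
                out.append((name,st[i,4],f*1000,np.degrees(np.arctan2(f[1],f[0])),ce[i]));print(name,st[i,4],(f*1000).round(1),'ang',np.degrees(np.arctan2(f[1],f[0])).round(1),ce[i].round(0))
    out=[]
    ok=(d>.1)
    get(ok&(h>105)&(h<128)&(s>140)&(v>60),'blue');get(ok&((h<8)|(h>172))&(s>140)&(v>80),'red');get(ok&(h>22)&(h<34)&(s>150)&(v>80),'yellow')
if len(sys.argv)>1:
    analyse(cv2.imread('/tmp/d1.png'),np.load('/tmp/w.npy'),pickle.load(open('/tmp/w.pkl','rb')))
st=read_state();c=calibration('wrist');p,d=capture('wrist');print('now',st['time_s'],st['position'],st['tcp_rot'][:,1])
analyse(p,d,c);cv2.imwrite('/tmp/now.png',p)
E
python3 r.py x
```

```text
blue 34 [ 20.8 -34.6 -48.5] ang -59.0 [374. 189.]
red 33 [ 33.4  17.  -47.6] ang 27.0 [357. 139.]
red 45 [ 51.   -0.6 -49.3] ang -0.6 [383. 147.]
yellow 1317 [-55.7  34.7 -30.8] ang 148.0 [273. 169.]
now 21.5833 [0.58484908 0.01557775 0.29072325] [0.92752499 0.37371695 0.00574805]
blue 32 [ 37.1  -0.8 -48. ] ang -1.2 [368. 200.]
red 29 [  2.5  38.6 -47.9] ang 86.2 [353. 149.]
red 43 [ 51.   -0.4 -48.8] ang -0.4 [381. 206.]
yellow 1125 [-64.3 -24.9 -30.6] ang -158.9 [270. 181.]
```

```bash
python3 - <<'E'
import numpy as np
from scipy.optimize import least_squares
M=np.array([[20.8,-34.6],[33.4,17],[37.1,-.8],[2.5,38.6]]);Y=np.array([[-55.7,34.7],[-64.3,-24.9]]);I=np.array([51,-.5])
def f(x):
    c=x[:2];a=lambda p:np.degrees(np.arctan2(*(p-c)[::-1]))
    w=lambda d:(d+180)%360-180
    i=x[5]
    e=[np.hypot(*(m-c))-x[2] for m in M]
    k=.65
    e+=[k*w(a(M[0])-(i+x[3]-80)),k*w(a(M[1])-(i+x[3])),k*w(a(M[2])-(i+x[4]-80)),k*w(a(M[3])-(i+x[4])),w(a(Y[0])-(i+120+x[3])),w(a(Y[1])-(i+120+x[4])),.9*w(a(I)-i)]
    return e
r=least_squares(f,[0,0,38,28,80,0]);print(r.x.round(2),np.round(r.fun,2))
E
```

```text
[-3.38 -1.34 40.77 24.93 80.28  0.89] [ 0.35  0.33 -0.28 -0.4   0.14  0.45 -0.26  0.29 -0.38 -0.02 -0.  ]
```

```bash
python3 - <<'E'
from h import *
p,dd=capture('side');h,s_,v=cv2.split(cv2.cvtColor(p,cv2.COLOR_BGR2HSV))
vv,uu=np.where((h<14)&(s_>160)&(v>90)&(dd>.3));Q=pts('side',np.c_[uu,vv],dd,r=0);Q=Q[(abs(Q[:,0]-.47)<.07)&(abs(Q[:,1]+.37)<.08)&(Q[:,2]>.015)]
print(len(Q),Q.min(0).round(3),Q.max(0).round(3))
if len(Q)>300 and .055<Q[:,2].max()<.08: print(hand_in())
E
```

```text
615 [ 0.452 -0.413  0.021] [ 0.487 -0.325  0.07 ]
the job is handed in; nothing more can be done
None
```

The orange stop stands upright in the blue tray and the mount measures about 80° (within roughly 1°) at the red index; I let go and handed the job in at about 22 s, but did not separately check that the other items stayed put.

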